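# Release the eccentric cam and slide the jaw home on a board fixture

## Task

The cam on the board fixture is blocking its sliding jaw. With the fingertips, push the cam's lever round until it points straight away from the jaw, so that the cam's low side faces the jaw, and only then push the jaw forward by its upright plate until it is fully home and the circuit board's carrier sits against the end stop. Do not force the jaw against the cam, do not lift the carrier, leave the other things on the bench alone, and finish with the hand clear.

Things in the scene. Friction and masses are not known exactly. Their poses are not given: they have to be found in the camera images.
- fixture: Fixed blue base plate 275 x 200 x 20 mm (x -130 to 145). Origin at bench level; x is the way the jaw is pushed (roughly away from the robot), y left; fixture positions are in this frame. Steel rails (y 0 and -90 mm, x -5 to 125, 34 mm over the bench) guide the carrier to an end stop, face at x = 125 mm, 44 mm high. Nothing on it is taller than 96 mm over the bench.
- cam_angle (a joint): Cam angle (rad) about the vertical axis at fixture x 38, y 55 mm; positive is counter-clockwise from above. 0: lever and thick side point back (-x) at the jaw, blocking it. 3.14 or -3.14: lever points forward (+x), low point at the jaw; either way round will do. Starts in +-1.5; end stops at +-4.2, none at the low point. Stiff: 0.3 N m (5.5 N at the post); stays where left.
- cam_pivot (a point): Point on the cam's axis, at the top of the lever bar, 56 mm over the bench.
- lever_post (a point): Centre of the top of the upright round steel post at the end of the cam's lever: diameter 14 mm, 55 mm from the cam's axis, from 56 to 96 mm over the bench. The lever bar below it, 14 mm wide, from 48 to 56 mm over the bench, passes over jaw, rails and board. Push post or bar sideways, round the pivot.
- cam: The cam itself: plain steel disc 52 mm in diameter, from 22 to 36 mm over the bench, under the lever, its centre 14 mm off the pivot towards the lever post (so 40 mm thick on the lever's side of the axis, 12 mm on the other). Origin on the cam's axis at bench level.
- jaw_travel (a joint): Position of the sliding jaw (m) along fixture +x: 0 fully back, 0.036 fully home (hard stop). About 2.5 N of friction, stays where it is left, starts between 0 and 0.006. With the cam at 0 it meets the cam at about 0.0095; with the cam at its low point 1.5 mm of air remains at home.
- push_plate (a point): Middle of the back face (the side towards the robot, facing -x) of the jaw's upright aluminium push plate, 65 mm over the bench. The plate is 60 mm wide along y, 10 mm thick, from 22 to 90 mm over the bench; at travel 0 its back face is at fixture x = -85, y = -5 mm. Push it here along +x. Behind it is only the bare base plate.
- jaw: Front of the sliding jaw, moving with jaw_travel: two steel blocks from 22 to 34 mm over the bench; the left one (y 32 to 78 mm) meets the cam, the right one (y -80 to -10 mm) pushes the carrier. Their front faces are at fixture x = -11.5 mm at travel 0, 24.5 mm at home. Origin at the fixture's origin at travel 0.
- carrier: Loose aluminium carrier 100 x 80 x 10 mm (0.2 kg) with a green circuit board on top (20 mm high in all), lying on the base plate between the rails, long side along fixture x. Origin at the centre of its underside: 20 mm over the bench, fixture y -45, x 53 to 67 mm at the start, 75 mm when against the end stop. The jaw pushes it there.
- spool: Metal spool lying flat, diameter 54, height 36 mm, right of the fixture. Origin under its centre. Leave alone.
- screwdriver: Screwdriver 150 mm long lying left of the fixture. Leave alone.
- flux_jar: Small jar, diameter 38, height 45 mm, right of the fixture. Origin under its centre. Leave alone.
- spare_board: Loose green circuit board 110 x 85 mm, 10 mm high, far right. Leave alone.
- multimeter: Grey multimeter lying flat, 165 x 82 x 45 mm, far left. Leave alone.
- parts_cup: Steel bowl, rim diameter 64, height 45 mm, far left. Leave alone.
- tip_tin: Round brass tin, diameter 52, height 22 mm, far right. Leave alone.
Things that resemble listed ones, but are neither listed nor needed, are in the scene too. What is shaped like the carrier but blue is not meant.

How it is judged:
On the way, in this order (a step that is already met when the one before it is completed fails the run):
1. the cam is at its low point (lever pointing straight away from the jaw) while the jaw is still back ((value of joint cam_angle above 2.74 rad or value of joint cam_angle below -2.74 rad) and value of joint cam_angle between -3.54 and 3.54 rad and value of joint jaw_travel below 0.014 m), for 0.2 s.
2. the jaw is fully home and the carrier is against the end stop (value of joint jaw_travel above 0.034 m and x of carrier in the frame of fixture above 0.0725 m), for 0.2 s.
At the end, for the whole second after the job is handed in: Cam within 0.4 rad of its low point, jaw within 2 mm of fully home (joint over 0.034), carrier within 2.5 mm of the end stop, lying flat on the base plate and at rest, robot clear (all of step 2 and (value of joint cam_angle above 2.74 rad or value of joint cam_angle below -2.74 rad) and value of joint cam_angle between -3.54 and 3.54 rad and linear speed of carrier below 0.01 m/s and z of carrier in the frame of fixture below 0.024 m); the robot touches nothing.
It fails at once if the jaw is forced against the cam (over 15 N) (contact force between jaw and cam above 15 N).
It fails at once if the carrier is lifted by over 8 mm or tipped (z of carrier in the frame of fixture above 0.028 m or angle between carrier's own z axis and vertical above 0.2 rad).
It fails at once if another thing on the bench is moved by over 20 mm (distance of any of spool, screwdriver, flux_jar, spare_board, multimeter, parts_cup, tip_tin from where it was at the start of the episode above 0.02 m).
It also fails if it takes over 53 s, if anything falls off the work surface, if the arm or the gripper's body presses on something with over 40 N, if the wrist force passes 120 N, or if a joint passes its speed limit or range.

## Robot

A 6-joint arm with a two-finger parallel gripper is mounted at the origin on the work surface. World frame = base frame: x ahead of the robot, y to its left, z up, the work surface at z = 0. Lengths are in m, angles in rad, forces in N, time in s.
With the tool pointing down it reaches from about 0.375 to 0.9 m from the base axis. Payload 3.1 kg.
Tool frame: the origin (TCP) lies at the very end of the fingers, on their centre line; the grasp point (between the pads) lies 19 mm behind it (manip.hold_point_z is the distance from the TCP to the grasp point, in m); y points along the fingers, z is the direction in which the jaws open and shut, and the axes are right-handed (so a half turn about y gives the same grasp; the last joint's range is limited). The gripper opens to 85 mm and grips with 20 to 120 N. Pads are 22 mm wide; open, the fingers measure 114 mm over their backs; the gripper's body (76 mm by 85 mm) begins 54 mm behind the grasp point. The pads swing forward as they close: fully open they stand 13 mm farther back than shut.
Start: joints at [1.054, 0.527, 1.433, -0, 1.181, -0.178], TCP at [0.208, 0.589, 0.231] pointing down, gripper open.
Joint ranges: [-3.08, 3.08], [-0.75, 2.2], [0.22, 2.44], [-1.43, 4.57], [0, 2.65], [-2.85, 2.85]. Speed limits (rad/s): [2.79, 2.79, 3.14, 3.14, 3.14, 3.14].

## Interface

Orientations are given as a unit quaternion [x, y, z, w].
In Python, from station import manip, eyes, workorder gives the robot as it stands. The module is installed in compiled form; this text tells all that it offers.
- The arm moves only by the shell command python3 -m jog 'ROWS' [OPENING] [FORCE]. ROWS is JSON, a list of rows, each a list of 2 entries, a list of its own where there are three numbers: the shift along the tool's x, y, z in cm, then the turn about the tool's y in rad. A call has 1 to 20 rows; each row is the pose to reach, as a shift and turn from the pose commanded when the call began, along the tool's axes at that moment; what a row does not reach only later rows make up. A row lasts 1/12 s, in which the tool goes at most 41.7 mm and 7.16 degrees, less where a joint would pass 70% of its speed; a pose out of reach is approached as far as the arm can. A call with a gripper value outside its range is refused whole. OPENING is the finger opening in cm, from 0 to 8.54, set as the call begins (- or left out, the last holds). The fingers move at their own pace and stop on an object; FORCE is the grip in N (left out, the last holds). Time passes only in rows, so rows that repeat a pose let the fingers close. It gives the time, the measured TCP pose, the force and the opening at its end, in the units of the state.
- manip.sense(): the state, without advancing time (a new reading comes with each control period).
- eyes.snapshot(name): name is "side" or "top" or "wrist"; returns a dict with "frame" (384x512x3 uint8, red, green, blue), "vfov" (degrees; the focal length in pixels is half the picture's height over the tangent of half this angle, whatever the lens; pixels are square), "cx", "cy" (the principal point, pixels), "rvec" (rotation vector, rad) and "tvec" (3), from world to camera coordinates, as OpenCV has them. Camera axes: x right, y down, z forward; pixel columns grow to the right and rows downward; lengths in m; the calibration is good to about 2 mm. A picture is of the moment at which its call begins. There is no depth.
- workorder.sign_off(): hands the job in, once; it reports no verdict.
The state is a dict: "t": time; "q": joint angles; "qd": joint speeds; "tau": joint torques, N m; "tcp_pos": TCP position; "tool_rot": TCP orientation; "force": force on the tool from outside, world axes, zero at the start; "ft_torque": the same for the moment, N m; "finger_gap": opening from 0.0 (shut) to 1.0 (fully open).
Only numpy, scipy, OpenCV 4.12 (cv2) and the standard library are available. Lean on these libraries where they do the work, as an engineer would, in place of code of your own. Each camera call takes 0.05 s, during which the arm holds its last target. There are 200 camera calls.

## Working session

There is one attempt and no reset: what is moved stays moved. The work goes in short steps, Python scripts to look and compute and a shell command to move; the robot and the scene stay as the last step left them, time stands still between calls to the robot, and variables do not carry over. Pictures are saved under pics/ and viewed, about 8 in all and at most 12, crops included, and the job is handed in when it is done.

```bash
mkdir -p pics; cat > h.py <<'E'
import numpy as np, cv2
from station import manip, eyes
from scipy.spatial.transform import Rotation as R
def snap(n):
    d=eyes.snapshot(n); f=d['frame']; h,w=f.shape[:2]
    fl=h/2/np.tan(np.radians(d['vfov'])/2)
    d['K']=np.array([[fl,0,d['cx']],[0,fl,d['cy']],[0,0,1.]])
    d['R']=cv2.Rodrigues(np.array(d['rvec'],float))[0]; d['t']=np.array(d['tvec'],float); return d
def plane(d,u,v,z):
    r=d['R'].T@np.linalg.inv(d['K'])@np.array([u,v,1.]); c=-d['R'].T@d['t']
    return c+r*(z-c[2])/r[2]
def proj(d,p):
    q=d['K']@(d['R']@np.array(p,float)+d['t']); return q[:2]/q[2]
E
python3 - <<'E'
from h import *
import pickle
ims=[]
D={}
for n in('top','side'):
    d=snap(n); D[n]=d; print(n,d['vfov'],-d['R'].T@d['t'])
    cv2.imwrite(f'pics/{n}0.png',cv2.resize(cv2.cvtColor(d['frame'],cv2.COLOR_RGB2BGR),(768,576),interpolation=cv2.INTER_CUBIC))
pickle.dump(D,open('d0.pkl','wb'))
s=manip.sense();print(s['t'],s['tcp_pos'],R.from_quat(s['tool_rot']).as_matrix().round(3),s['force'],s['finger_gap'])
E
```

```text
top 50.848772702659915 [0.38839124 0.00488568 1.43322831]
side 50.12659787271875 [-0.05319238 -0.77417329  0.61320422]
0.1 [0.20735897 0.58890143 0.2304242 ] [[ 0.943 -0.001  0.332]
 [-0.332 -0.002  0.943]
 [-0.    -1.    -0.002]] [0.37942952 1.07319817 0.72538877] 1.0010560822324424
```

View pics/top0.png

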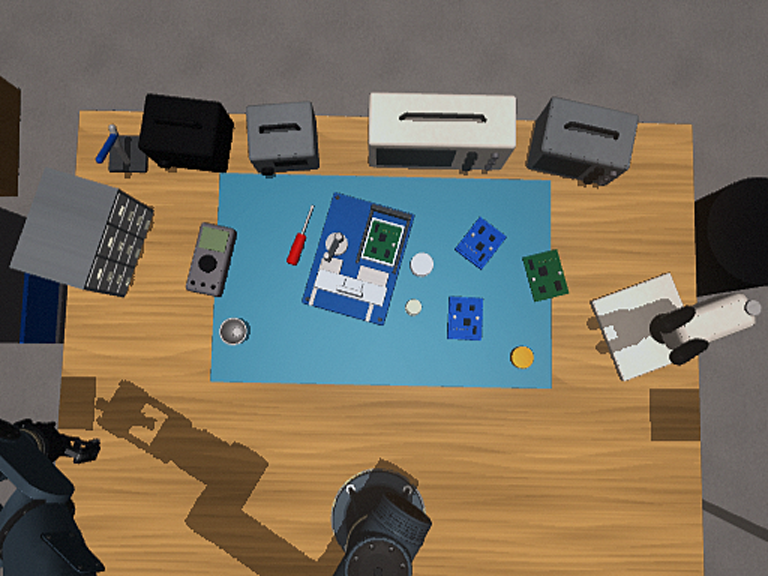

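View pics/side0.png

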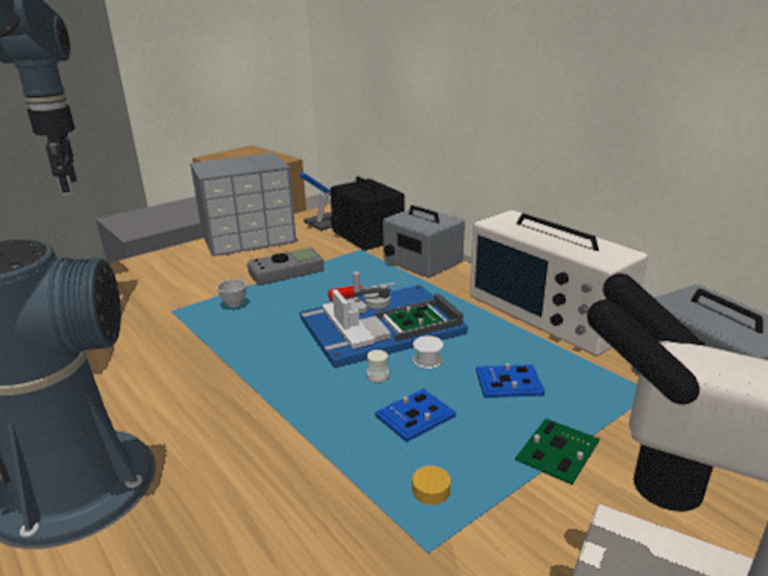

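The top view shows the fixture at about (358,258), yawed slightly clockwise. The lever seems to run from the cam at (335,243) towards lower left. Next I fit the plate and enlarge it.

```bash
python3 - <<'E'
from h import *
import pickle
D=pickle.load(open('d0.pkl','rb')); d=D['top']; f=d['frame']
hsv=cv2.cvtColor(f,cv2.COLOR_RGB2HSV)
m=cv2.inRange(hsv,(100,130,40),(125,255,255)); 
m[:, :190]=0; m[:,285:]=0; m[:120]=0; m[225:]=0
pts=cv2.findNonZero(m).reshape(-1,2)
w=np.array([plane(d,u,v,.02)[:2] for u,v in pts]).astype(np.float32)
r=cv2.minAreaRect(w); b=cv2.boxPoints(r); print(r); print(b)
# long axis
e=[b[1]-b[0],b[2]-b[1]]; e=max(e,key=np.linalg.norm); e=e/np.linalg.norm(e); e=e*np.sign(e[0])
yaw=np.arctan2(e[1],e[0]); c=np.array(r[0]); o=c-e*0.0075
print('yaw',yaw,'origin',o)
np.save('fx.npy',[o[0],o[1],yaw])
n=np.array([-e[1],e[0]])
F=lambda x,y,z:np.r_[o+e*x+n*y,z]
for name,roi in(('top',(195,120,90,105)),('side',(190,170,130,80))):
    dd=D[name]; x0,y0,ww,hh=roi; k=min(780//ww,590//hh)
    im=cv2.resize(cv2.cvtColor(dd['frame'],cv2.COLOR_RGB2BGR)[y0:y0+hh,x0:x0+ww],None,fx=k,fy=k,interpolation=cv2.INTER_CUBIC)
    for p,col in((F(38,55,56)*0+F(.038,.055,.056),(0,0,255)),(F(-.085,-.005,.065),(0,255,255)),(F(.145,.1,.02),(255,0,255)),(F(-.13,-.1,.02),(255,0,255)),(F(.125,0,.034),(0,255,0))):
        q=(proj(dd,p)-[x0,y0]+.5)*k; cv2.circle(im,tuple(int(v) for v in q),4,col,1)
    print(name,k,x0,y0); cv2.imwrite(f'pics/{name}1.png',im)
E
```

```text
((0.6144555807113647, 0.07070223987102509), (0.34201478958129883, 0.3253457248210907), 0.1772955060005188)
[[ 0.44294566  0.23284516]
 [ 0.44395238 -0.09249901]
 [ 0.7859655  -0.09144068]
 [ 0.7849588   0.2339035 ]]
yaw 0.003094411 origin [0.60695562 0.07067903]
top 5 195 120
side 6 190 170
```

View pics/top1.png

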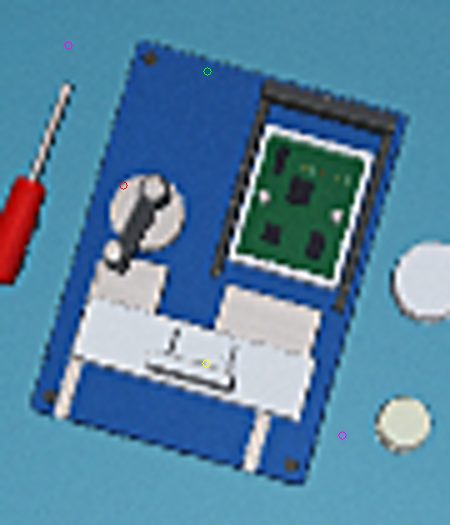

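View pics/side1.png

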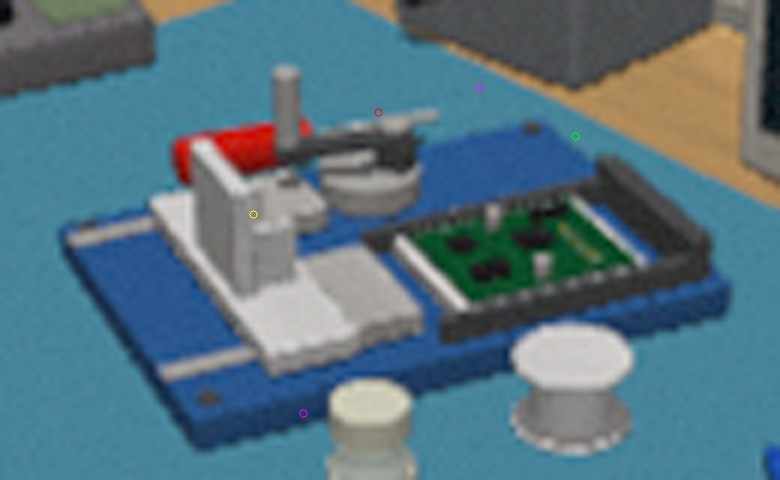

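The crops show the plate corners at (140,42), (408,115), (303,484) and (33,408), the pivot at (155,188) and the post top at (113,252). The lever points back and left. My mask picked up other blue things, so I'm refitting from the corners.

```bash
python3 - <<'E'
from h import *
import pickle
D=pickle.load(open('d0.pkl','rb')); d=D['top']
P=lambda u,v,z:plane(d,(u+.5)/5+195-.5,(v+.5)/5+120-.5,z)[:2]
fl,fr,br,bl=[P(*c,.02) for c in((140,42),(408,115),(303,484),(33,408))]
print(fl,fr,br,bl,[np.linalg.norm(a-b) for a,b in((fl,fr),(fr,br),(br,bl),(bl,fl))])
e=(fl+fr-bl-br)/2; n=(fl+bl-fr-br)/2; yaw=(np.arctan2(e[1],e[0])+np.arctan2(-n[0],n[1]))/2
o=(fl+fr+bl+br)/4-.0075*np.array([np.cos(yaw),np.sin(yaw)])
np.save('fx.npy',[o[0],o[1],yaw]); M=np.array([[np.cos(yaw),-np.sin(yaw)],[np.sin(yaw),np.cos(yaw)]])
print('o',o,'yaw',yaw)
pv=P(155,188,.056); po=P(113,252,.096)
for nm,p in(('pivot',pv),('post',po),('plate',P(190,380,.09))): print(nm,p,'fix',M.T@(p-o))
pv=o+M@[.038,.055]; v=M.T@(po-pv); print('len',np.linalg.norm(v),'cam',np.arctan2(-v[1],-v[0]))
print('pushplate', o+M@[-.085,-.005],'pivot calc',pv)
E
```

```text
[0.75500592 0.12008817] [ 0.70642585 -0.07194179] [ 0.44254516 -0.00279629] [0.49173818 0.18757387] [np.float64(0.19807960248225695), np.float64(0.27278950896935367), np.float64(0.19662337608669064), np.float64(0.27177972860873806)]
o [0.59166559 0.06010079] yaw -0.2519641812953404
pivot [0.64315415 0.10387311] fix [0.03895005 0.05522663]
post [0.5918215  0.12783844] fix [-0.01673646  0.06563768]
plate [0.50761353 0.07446707] fix [-0.08497969 -0.00704208]
len 0.055760562608775405 cam -0.19195079318889177
pushplate [0.50810297 0.07644973] pivot calc [0.64217759 0.10389049]
```

Plate size and lever length both match the description, and the cam is at about -0.19 rad. I'll sweep the post clockwise round the left side, using closed fingertips that trail it on the same circle.

```bash
cat >> h.py <<'E'
ox,oy,yaw=np.load('fx.npy'); M=np.array([[np.cos(yaw),-np.sin(yaw)],[np.sin(yaw),np.cos(yaw)]]); O=np.array([ox,oy])
def fix(s=None):
    s=s or manip.sense(); return M.T@(np.array(s['tcp_pos'])[:2]-O)*100, s['tcp_pos'][2]*100
def delta(x,y,z):  # fixture cm, z world cm -> tool shift cm
    s=manip.sense(); w=np.r_[O+M@[x/100,y/100],z/100]-s['tcp_pos']
    return (R.from_quat(s['tool_rot']).as_matrix().T@w*100).round(1)
E
python3 - <<'E'
from h import *
print(fix(),delta(-1.1,3.1,15),'yawturn',)
E
```

```text
(array([-50.40054828,  41.62933691]), np.float64(23.042419757271755)) [ 52.5   8.1 -34.1] yawturn
```

```bash
python3 -m jog '[[[3,0,-2],-0.01],[[6,0,-4],-0.02],[[9,0,-6],-0.03],[[12,0,-8],-0.04],[[15,1,-10],-0.05],[[18,1,-12],-0.06],[[21,1,-14],-0.07],[[24,1,-16],-0.08],[[27,2,-18],-0.087],[[30,2,-20],-0.087],[[33,3,-22],-0.087],[[36,3,-24],-0.087],[[39,4,-26],-0.087],[[42,4,-28],-0.087],[[45,5,-30],-0.087],[[48,6,-31.5],-0.087],[[50.5,7,-33],-0.087],[[52.5,8.1,-34.1],-0.087],[[52.5,8.1,-34.1],-0.087],[[52.5,8.1,-34.1],-0.087]]' 0
python3 - <<'E'
from h import *
print(fix(),delta(-1.1,3.1,6.6)); print(R.from_quat(manip.sense()['tool_rot']).as_matrix().round(3), manip.sense()['force'])
d=snap('wrist'); cv2.imwrite('pics/w1.png',cv2.cvtColor(d['frame'],cv2.COLOR_RGB2BGR))
E
```

```text
t: 1.77
tcp_pos: [0.5893, 0.0922, 0.149]
tool_rot: [0.701, -0.091, 0.089, -0.701]
force: [-0.5, 0.2, 0.2]
finger_gap: 0.004
(array([-1.02788472,  3.05315033]), np.float64(14.901165498421898)) [-0.1  8.3  0. ]
[[ 0.968 -0.003  0.252]
 [-0.252  0.     0.968]
 [-0.003 -1.    -0.   ]] [-0.47367055  0.20391921  0.17772272]
```

View pics/w1.png

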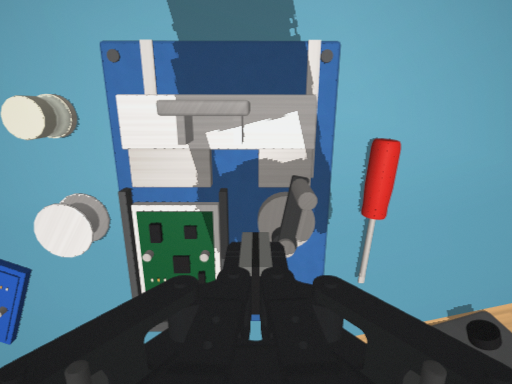

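The wrist view shows the fingertips at (257,250) to the right of the post at (305,195), with clear space below. Descending, then starting the sweep.

```bash
python3 -m jog '[[[0,2,0],0],[[0,4,0],0],[[0,6,0],0],[[-0.1,7.5,0],0],[[-0.1,8.3,0],0],[[-0.1,8.3,0],0],[[-0.1,8.3,0],0]]' && python3 -m jog '[[[-0.3,0,0.8],0],[[-0.5,0,1.6],0],[[-0.6,0,2.4],0],[[-0.5,0,3.2],0],[[-0.3,0,4.0],0],[[0,0,4.8],0],[[0,0,4.8],0]]'
python3 - <<'E'
from h import *
print(fix()); d=snap('top')
cv2.imwrite('pics/t2.png',cv2.resize(cv2.cvtColor(d['frame'],cv2.COLOR_RGB2BGR)[110:230,180:300],None,fx=4,fy=4,interpolation=cv2.INTER_CUBIC))
d=snap('wrist'); cv2.imwrite('pics/w2.png',cv2.cvtColor(d['frame'],cv2.COLOR_RGB2BGR))
E
```

```text
t: 2.4
tcp_pos: [0.5882, 0.0945, 0.0677]
tool_rot: [-0.702, 0.088, -0.088, 0.702]
force: [1.3, 0.0, 0.5]
finger_gap: -0.002
t: 2.98
tcp_pos: [0.607, 0.1359, 0.0689]
tool_rot: [0.704, -0.083, 0.092, -0.699]
force: [7.3, -15.4, -1.9]
finger_gap: -0.001
(array([-0.40447676,  7.72330834]), np.float64(6.891564042322945))
```

View pics/w2.png

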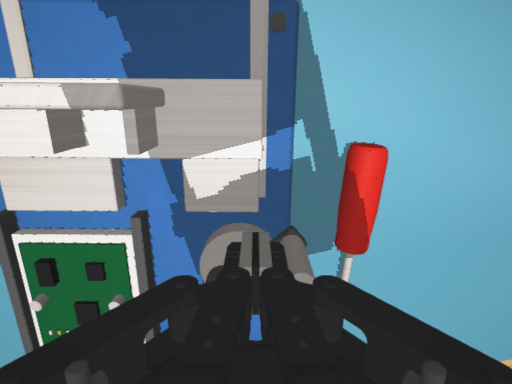

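The sweep is moving the post, now near (298,262). But the finger's flat side is pushing partly radially, with about 17 N and some deflection. I'll back off, go behind the post and push it forward with the front edge.

```bash
python3 -m jog '[[[0,0,-0.6],0],[[-0.5,0,-1.2],0],[[-1.5,0,-1],0],[[-2.2,0,-0.5],0],[[-2.3,0,0.5],0],[[-2.3,0,1.5],0],[[-2.2,0,2.2],0],[[-1.9,0,2.4],0],[[-1.5,0,2.5],0],[[-1,0,2.6],0],[[-0.5,0,2.7],0],[[0.2,0,2.8],0],[[0.9,0,3],0],[[1.6,0,3.1],0],[[2.3,0,3.1],0],[[3.1,0,3.1],0],[[3.1,0,3.1],0]]'
python3 - <<'E'
from h import *
print(fix()); d=snap('top')
cv2.imwrite('pics/t3.png',cv2.resize(cv2.cvtColor(d['frame'],cv2.COLOR_RGB2BGR)[110:230,180:300],None,fx=4,fy=4,interpolation=cv2.INTER_CUBIC))
d=snap('wrist'); cv2.imwrite('pics/w3.png',cv2.cvtColor(d['frame'],cv2.COLOR_RGB2BGR))
E
```

```text
t: 4.5
tcp_pos: [0.638, 0.173, 0.0675]
tool_rot: [-0.695, 0.091, -0.09, 0.707]
force: [-1.9, 29.7, -0.4]
finger_gap: 0.0
(array([ 1.67073636, 12.08772793]), np.float64(6.745892886912117))
```

View pics/w3.png

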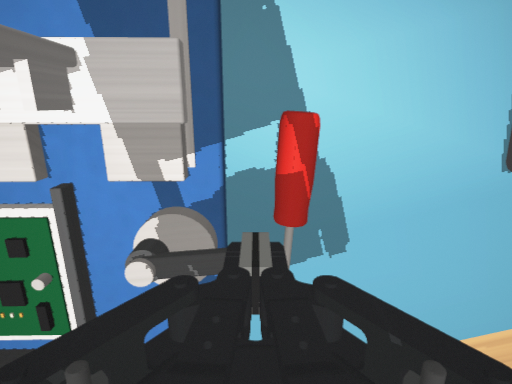

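View pics/t3.png

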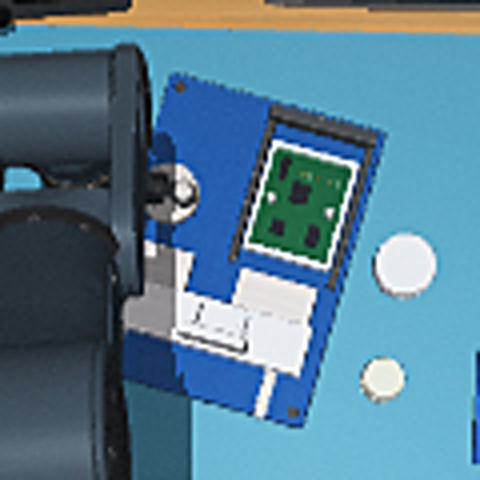

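The top view is blocked by the arm. In the wrist view the bar runs from the pivot at (140,272) to about (225,263), behind the fingers. I'll cast rays for its angle.

```bash
python3 - <<'E'
from h import *
d=snap('wrist'); fx=lambda u,v,z:(M.T@(plane(d,u,v,z)[:2]-O)*100).round(2)
for u,v in((140,272),(195,251),(195,277),(222,250),(222,275)): print((u,v),fx(u,v,.056))
print('pix post if angle:',[(a,proj(d,np.r_[O+M@(np.array([.038,.055])+.055*np.array([np.cos(a),np.sin(a)])),.096]).round()) for a in(2.2,1.9,1.57,1.3)])
print('tips',proj(d,manip.sense()['tcp_pos']), fix(), manip.sense()['force'])
E
```

```text
(140, 272) [3.75 5.55]
(195, 251) [2.46 8.76]
(195, 277) [4.12 8.67]
(222, 250) [ 2.42 10.28]
(222, 275) [ 4.01 10.23]
pix post if angle: [(2.2, array([204., 255.])), (1.9, array([223., 285.])), (1.57, array([231., 319.])), (1.3, array([228., 346.]))]
tips [254.32675344 246.8368986 ] (array([ 1.6665004 , 12.08625802]), np.float64(6.743463157449657)) [-0.71894635 30.39165003 -1.45899399]
```

The bar points at polar angle about 1.7 rad, so the post is near (3.1, 11.0) cm. The finger has slid to its outer side. Backing off and pushing again further in.

```bash
python3 -m jog '[[[-0.8,0,0],0],[[-1.6,0,0],0],[[-2,0,-0.6],0],[[-2,0,-1.2],0],[[-1.5,0,-1.2],0],[[-1,0,-1.2],0],[[-0.5,0,-1.2],0],[[0,0,-1.2],0],[[0.5,0,-1.2],0],[[1,0,-1.2],0],[[1.5,0,-1.2],0],[[2,0,-1.2],0],[[2.5,0,-1.3],0],[[3,0,-1.4],0],[[3.5,0,-1.6],0],[[3.5,0,-1.6],0]]'
python3 - <<'E'
from h import *
print(fix()); 
d=snap('wrist'); cv2.imwrite('pics/w4.png',cv2.cvtColor(d['frame'],cv2.COLOR_RGB2BGR))
E
```

```text
t: 5.98
tcp_pos: [0.6625, 0.136, 0.0657]
tool_rot: [0.703, -0.094, 0.084, -0.7]
force: [-9.6, -4.9, 4.2]
finger_gap: -0.001
(array([4.97053415, 9.11853438]), np.float64(6.569285423318025))
```

View pics/w4.png

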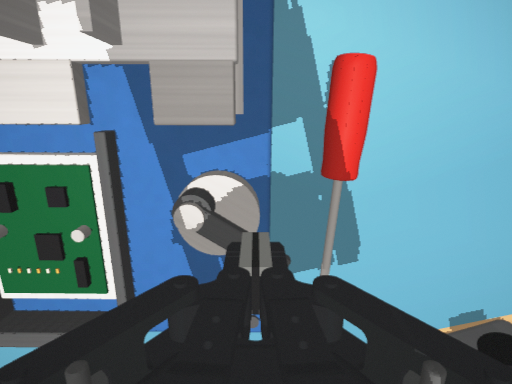

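The bar now points down-right from the pivot at (190,215), polar about 1.1 rad. For the last leg I'll go round behind and turn the tool 0.8 rad, so the finger's front face pushes along the tangent.

```bash
python3 -m jog '[[[-1,0,0],0.1],[[-2,0,0.5],0.2],[[-2.5,0,1.2],0.3],[[-2.5,0,2],0.42],[[-2.5,0,2.8],0.54],[[-2.5,0,2.8],0.66],[[-2,0,2.8],0.8],[[-1.2,0,2.6],0.8],[[-0.5,0,2.3],0.8],[[0,0,1.9],0.8],[[0.5,0,1.6],0.8],[[0.9,0,1.3],0.8],[[1.3,0,0.7],0.8],[[1.7,0,0.1],0.8],[[2.1,0,-0.5],0.8],[[2.3,0,-1.1],0.8],[[2.5,0,-1.8],0.8],[[2.5,0,-1.8],0.8]]'
python3 - <<'E'
from h import *
print(fix()); 
d=snap('wrist'); cv2.imwrite('pics/w5.png',cv2.cvtColor(d['frame'],cv2.COLOR_RGB2BGR))
fx=lambda z:[np.round(proj(d,np.r_[O+M@(np.array([.038,.055])+r*np.array([np.cos(a),np.sin(a)])),z])) for r,a in((0,0),(.055,0),(.055,.4))]
print(fx(.056))
E
```

```text
t: 7.53
tcp_pos: [0.6889, 0.1143, 0.0673]
tool_rot: [-0.611, 0.355, -0.355, 0.612]
force: [0.3, 1.9, -0.5]
finger_gap: 0.003
(array([8.06254982, 7.67621616]), np.float64(6.729193137412246))
[array([169., 215.]), array([243., 277.]), array([263., 248.])]
```

View pics/w5.png

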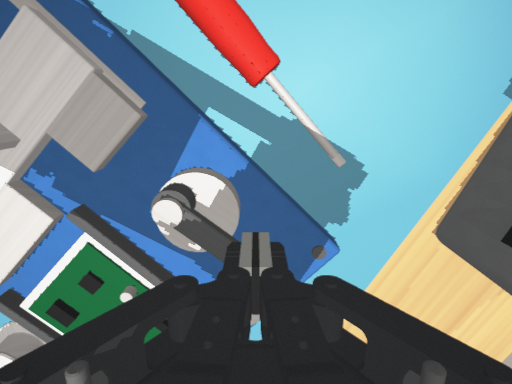

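The finger is just touching the post (2 N) and the bar is about 0.1 rad from straight forward, well inside tolerance. Withdrawing, lifting and going behind the push plate.

```bash
python3 -m jog '[[[-1,0,0],0],[[-2,0,0],0],[[-2,-2.5,0],0],[[-2,-5.5,0],0],[[-2,-8.4,0],0],[[-2.7,-8.4,-2],-0.1],[[-3.5,-8.4,-4],-0.2],[[-4.3,-8.4,-6.5],-0.3],[[-5.1,-8.4,-9],-0.4],[[-5.9,-8.4,-11.5],-0.5],[[-6.7,-8.4,-14],-0.6],[[-7.5,-8.4,-16.5],-0.7],[[-8.3,-8.4,-19],-0.8],[[-8.9,-8.4,-20.8],-0.8],[[-8.9,-8.4,-20.8],-0.8],[[-8.9,-8.4,-20.8],-0.8]]'
python3 - <<'E'
from h import *
print(fix(),delta(-12.5,-.5,6)); 
d=snap('top')
P=lambda x,y,z:np.r_[O+M@[x/100,y/100],z/100]
cv2.imwrite('pics/t6.png',cv2.resize(cv2.cvtColor(d['frame'],cv2.COLOR_RGB2BGR)[110:230,180:300],None,fx=4,fy=4,interpolation=cv2.INTER_CUBIC))
print([((proj(d,P(*p))-[180,110])*4).round() for p in((3.8,5.5,5.6),(9.3,5.5,9.6),(8.87,7.64,9.6),(-8.5,-.5,9))])
E
```

```text
t: 8.92
tcp_pos: [0.4622, 0.089, 0.1517]
tool_rot: [0.702, -0.089, 0.089, -0.701]
force: [-0.4, -0.3, -0.1]
finger_gap: 0.004
(array([-13.26100794,  -0.43017106]), np.float64(15.16673933058902)) [ 0.8  9.2 -0.1]
[array([182., 190.]), array([197., 119.]), array([171., 117.]), array([208., 342.])]
```

View pics/t6.png

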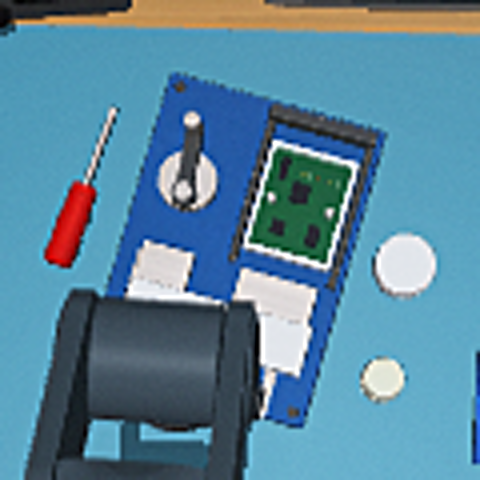

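The post at (191,119) against (197,119) for straight forward gives a cam angle of about -3.05 rad, so step 1 is met. Descending behind the plate and pushing.

```bash
python3 -m jog '[[[0,2.5,0],0],[[0,5,0],0],[[0,7.5,0],0],[[0,9,0],0],[[0,9,0],0],[[1,9,0],0],[[2,9,0],0],[[2.8,9,0],0],[[3.3,9,0],0],[[3.8,9,0],0],[[4.3,9,0],0],[[4.8,9,0],0],[[5.3,9,0],0],[[5.8,9,0],0],[[6.2,9,0],0],[[6.2,9,0],0]]'
python3 - <<'E'
from h import *
print(fix())
E
```

```text
t: 10.3
tcp_pos: [0.524, 0.0728, 0.0613]
tool_rot: [0.702, -0.089, 0.089, -0.701]
force: [-1.8, -0.6, 1.6]
finger_gap: -0.003
(array([-6.87017316, -0.45817537]), np.float64(6.126569087957965))
```

```bash
python3 -m jog '[[[0.3,0,0],0],[[0.6,0,0],0],[[0.8,0,0],0],[[0.8,0,0],0]]'; python3 -m jog '[[[0.2,0,0],0],[[0.4,0,0],0],[[0.4,0,0],0]]'; python3 -c "
from h import *
print(fix())"
```

```text
t: 10.63
tcp_pos: [0.5299, 0.0712, 0.0611]
tool_rot: [0.702, -0.09, 0.088, -0.701]
force: [-5.5, 0.8, 3.6]
finger_gap: -0.001
t: 10.88
tcp_pos: [0.5298, 0.0712, 0.0611]
tool_rot: [-0.701, 0.093, -0.085, 0.702]
force: [-11.1, 2.6, 8.8]
finger_gap: 0.001
(array([-6.26785399, -0.46527414]), np.float64(6.108841261817428))
```

Motion stopped firmly at about 11 N. I'll check the board position numerically before backing off.

```bash
cat > chk.py <<'E'
from h import *
import pickle
def board(d,side=False):
    hsv=cv2.cvtColor(d['frame'],cv2.COLOR_RGB2HSV); m=cv2.inRange(hsv,(45,90,30),(85,255,255))
    n,l,s,c=cv2.connectedComponentsWithStats(cv2.morphologyEx(m,cv2.MORPH_CLOSE,np.ones((7,7))))
    out=[]
    for i in range(1,n):
        p=M.T@(plane(d,*c[i],.04)[:2]-O)*100
        if s[i,4]>60 and -2<p[0]<14 and -10<p[1]<1: 
            x=[(M.T@(plane(d,u,v,.04)[:2]-O)*100)[0] for v,u in np.argwhere(l==i)]
            out.append((p.round(2),np.percentile(x,[1,99]).round(2),s[i,4]))
    return out
D=pickle.load(open('d0.pkl','rb'))
for n in('top','side'): print(n,'before',board(D[n]),'now',board(snap(n)))
print(fix(),manip.sense()['force'])
E
python3 chk.py
```

```text
top before [(array([ 5.63, -4.42]), array([1.45, 9.85]), np.int32(481))] now [(array([ 7.34, -4.49]), array([ 3.1 , 11.42]), np.int32(461))]
side before [(array([ 4.63, -5.91]), array([0.7 , 8.83]), np.int32(345))] now [(array([ 6.22, -5.94]), array([ 2.21, 10.35]), np.int32(342))]
(array([-6.26510375, -0.46453268]), np.float64(6.107880519692559)) [-11.30824339   2.0955741    8.7182149 ]
```

```bash
python3 -m jog '[[[0.2,0,0],0],[[0.4,0,0],0],[[0.4,0,0],0],[[0.4,0,0],0]]'; python3 chk.py
```

```text
t: 11.32
tcp_pos: [0.5296, 0.0712, 0.0609]
tool_rot: [-0.701, 0.095, -0.082, 0.702]
force: [-16.2, 5.0, 13.7]
finger_gap: 0.005
top before [(array([ 5.63, -4.42]), array([1.45, 9.85]), np.int32(481))] now [(array([ 7.42, -4.52]), array([ 3.13, 11.42]), np.int32(452))]
side before [(array([ 4.63, -5.91]), array([0.7 , 8.83]), np.int32(345))] now [(array([ 6.22, -5.94]), array([ 2.21, 10.35]), np.int32(342))]
(array([-6.2811077 , -0.47292671]), np.float64(6.08924072961063)) [-16.28796902   4.93444467  14.29233188]
```

Pushing harder produced no movement, so it's at a hard stop. Backing off, raising, and taking a last look.

```bash
python3 -m jog '[[[-1,0,0],0],[[-2.5,0,0],0],[[-4.5,0,0],0],[[-5.5,-2,0],0],[[-5.5,-6,0],0],[[-5.5,-10,0],0],[[-7,-13,2],0],[[-8,-16,5],0],[[-8,-16,9],0],[[-8,-16,13],0],[[-8,-16,17],0],[[-8,-16,20],0],[[-8,-16,20],0],[[-8,-16,20],0]]'; python3 chk.py; python3 - <<'E'
from h import *
d=snap('top');e=snap('side'); P=lambda x,y,z:np.r_[O+M@[x/100,y/100],z/100]
a=cv2.resize(cv2.cvtColor(d['frame'],cv2.COLOR_RGB2BGR)[120:225,195:285],None,fx=4.5,fy=4.5,interpolation=cv2.INTER_CUBIC)
b=cv2.resize(cv2.cvtColor(e['frame'],cv2.COLOR_RGB2BGR)[170:260,195:315],None,fx=3.2,fy=3.2,interpolation=cv2.INTER_CUBIC)
h=max(a.shape[0],b.shape[0]); pad=lambda i:cv2.copyMakeBorder(i,0,h-i.shape[0],0,0,cv2.BORDER_CONSTANT)
im=np.hstack([pad(a),pad(b)]);print(im.shape); cv2.imwrite('pics/end.png',im)
print([(((proj(d,P(*p))-[195,120])+.5)*4.5).round() for p in((9.3,5.5,9.6),(2.45,5.5,3.4),(2.45,-4.5,3.4),(12.5,-4.5,4.4),(-4.9,-.5,9),(-3.9,-.5,9))])
E
```

```text
t: 12.58
tcp_pos: [0.5127, 0.2846, 0.2214]
tool_rot: [-0.701, 0.086, -0.089, 0.702]
force: [-0.7, -0.6, -0.1]
finger_gap: 0.004
top before [(array([ 5.63, -4.42]), array([1.45, 9.85]), np.int32(481))] now [(array([ 7.22, -4.44]), array([ 3.05, 11.41]), np.int32(475))]
side before [(array([ 4.63, -5.91]), array([0.7 , 8.83]), np.int32(345))] now [(array([ 6.22, -5.94]), array([ 2.21, 10.35]), np.int32(342))]
(array([-13.31204409,  19.52738216]), np.float64(22.109312988724074)) [-0.61568419  0.7427567   0.30705944]
(472, 789, 3)
[array([157.,  91.]), array([137., 193.]), array([261., 227.]), array([296., 102.]), array([182., 295.]), array([186., 282.])]
```

View pics/end.png

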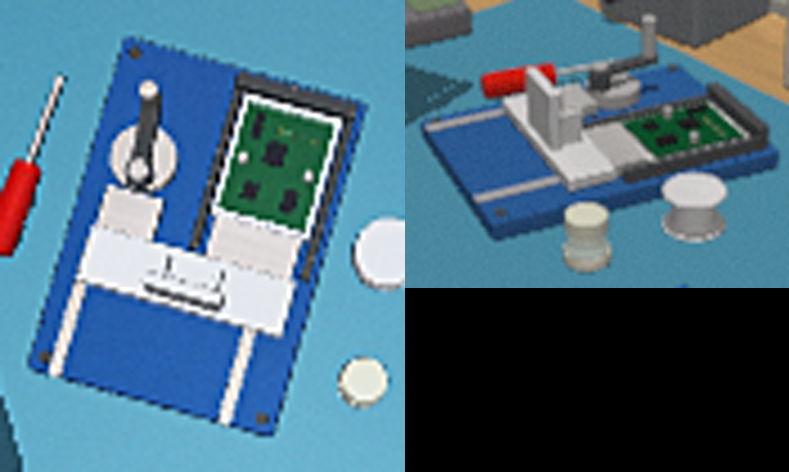

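The last view agrees: the left jaw block's front is at about (133,190), where (137,193) was predicted for home. The carrier sits at the end stop, the lever points forward and the hand is clear.

```bash
python3 -c "
from station import workorder; print(workorder.sign_off())"
```

```text
the job is handed in; nothing more can be done
None
```

I pushed the cam's lever clockwise round the left side to its low point, then pushed the jaw home by its plate. The carrier was then against the end stop, and I withdrew the hand and handed the job in at about 13 s.

- **Cam:** it went from about -0.19 to about -3.05 rad by my measurement, roughly 0.1 rad from straight forward. This was confirmed before I touched the jaw. On the way, the finger twice pressed partly sideways on the post (about 17 N and 30 N), so I backed off and pushed from a better side each time.
- **Jaw:** it stopped firmly and did not move when I raised the push from about 11 to 16 N. In the last view its front edge is within about 1 mm of the predicted home position.
- **Carrier:** it moved about 16 mm forward and looks to be against the end stop in both views. Its x measured 72 to 74 mm from the top camera. The side camera gave 62 mm, but it was about 10 mm lower than the top camera at the start too; both show the same travel.
- **Disagreement:** the finger stopped about 2.7 mm short of where I expected for a fully home jaw. I put that down to the finger's assumed width and the fixture fit, since the views and the firm stop say it is home.
- **Other things:** the screwdriver, spool and jar look unmoved in the last view. I did not measure them or the objects farther out, but the hand only passed above those at height.

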